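# Lift the ceramic magnet onto its pine rests with the flat lifter

## Robot

A 6-joint arm with a two-finger parallel gripper is mounted at the origin on the work surface. World frame = base frame: x ahead of the robot, y to its left, z up, the work surface at z = 0. Lengths are in m, angles in rad, forces in N, time in s.
With the tool pointing down it reaches from about 0.375 to 0.9 m from the base axis. Payload 3.1 kg.
Tool frame: the origin (TCP) lies between the finger pads; the fingertips stand 22 mm ahead of it and the grasp point (between the pads) lies 3 mm ahead of it; z points along the fingers, y is the line along which they close (so a half turn about z gives the same grasp; the last joint's range is limited). The gripper opens to 87 mm and grips with 3 to 60 N. Pads are 19 mm wide; open, the fingers measure 117 mm over their backs; the gripper's body (75 mm by 190 mm) begins 51 mm behind the grasp point.
Start: joints at [-1.48, 0.527, 1.433, -0, 1.181, -0.178], TCP at [0.166, -0.603, 0.245] pointing down, gripper open.
Joint ranges: [-3.08, 3.08], [-0.75, 2.2], [0.22, 2.44], [-1.43, 4.57], [0, 2.65], [-2.85, 2.85]. Speed limits (rad/s): [2.79, 2.79, 3.14, 3.14, 3.14, 3.14].

## Interface

Orientations are given as a unit quaternion [x, y, z, w].
In Python, from rig import get_obs, camera, get_calibration, hand_in, cut_out gives the robot as it stands.
- The arm moves only by the shell command python3 -m inch 'ROWS' [OPENING] [FORCE]. ROWS is JSON, one flat list of numbers, 6 for each row, row after row: the shift along the tool's x, y, z scaled (see below), then the turn, a rotation vector about the tool's x, y, z scaled (see below). A call has 1 to 20 rows; each row is the pose to reach, as a shift and turn from the pose commanded when the call began, along the tool's axes at that moment; what a row does not reach only later rows make up. The controller multiplies each number of a shift by 0.08 m and each number of a turn by 90 degrees. A row lasts 1/12 s, in which the tool goes at most 41.7 mm and 7.16 degrees, less where a joint would pass 70% of its speed; a pose out of reach is approached as far as the arm can. A call with a number of a shift or a turn outside -1 to 1 is refused whole. A call with a gripper value outside its range is refused whole. OPENING is the finger opening in mm, from 0 to 87, set as the call begins (- or left out, the last holds). The fingers move at their own pace and stop on an object; FORCE is the grip in N (left out, the last holds). Time passes only in rows, so rows that repeat a pose let the fingers close. It gives the time, the measured TCP pose, the force, the opening and the grip force at its end, in the units of the state.
- get_obs(): the state, without advancing time (a new reading comes with each control period).
- camera(name): name is "scene" or "top" or "wrist"; returns the picture (420x560x3 uint8, red, green, blue); there is no depth.
- get_calibration(name): a dict with "vertical_fov" (degrees; the focal length in pixels is half the picture's height over the tangent of half this angle, whatever the lens; pixels are square), "cx", "cy" (the principal point, pixels), "D" ([k1, k2, p1, p2, k3] as OpenCV has them; the pictures are not rectified), "T" (4x4, takes a point from camera to world coordinates). Camera axes: x right, y down, z forward; pixel columns grow to the right and rows downward; lengths in m; the calibration is good to about 2 mm. A picture is of the moment at which its call begins: read the wrist's pose just before it. get_calibration takes no time and is no camera call; for the wrist camera it gives the pose at the moment of the call.
- hand_in(): hands the job in; it is judged then, once.
Trained networks look in the newest picture that a camera, given by its name, has taken for a name from the list of things; names that differ only in an ending like _2 or _b are one class to them, and where a whole thing is asked for, a point or a joint stands for the part that bears it (a point fixed in the world has none). Each returns a list of dicts, best first, with "conf" (0 to 1); they miss things now and then, are a little off and sometimes report something else, mostly with a low value. They report only what shows in the picture. A call takes as long as a camera call. They do not tell look-alikes from the thing itself.
- cut_out(camera, thing): "region" (420x560 bool, what is visible of it) and "bbox" ([left, top, right, bottom] in pixels, round what is visible of it).
The state is a dict: "time": time; "q": joint angles; "joint_velocities": joint speeds; "joint_torque": joint torques, N m; "position": TCP position; "tool_rot": TCP orientation; "ft_force": force on the tool from outside, world axes, zero at the start; "moment": the same for the moment, N m; "grip_width": finger opening in m; "grip_force": force on a finger pad.
Only numpy, scipy, OpenCV 4.12 (cv2) and the standard library are available. Lean on these libraries where they do the work, as an engineer would, in place of code of your own. Each camera call takes 0.05 s, during which the arm holds its last target. There are 200 camera calls.

## Task

Slide the blade of the aluminium lifter under the big white ceramic disc magnet (the pine batten behind it keeps it from sliding away), lift it, and set it down gently so that it lies level in the middle of the two rails of the pine rack. Keep the magnet level and never touch it with the gripper; then draw the lifter out and leave it lying flat on the bare worktop, clear of the rack. Leave everything else where it stands.

Things in the scene. Friction and masses are not known exactly. Their poses are not given: they have to be found in the camera images.
- lifter_grip (a point): Centre of the lifter's wooden handle bar, 52 mm above the underside of its blade; x points ahead to the blade's tip, y across, z up. The bar is 80 mm long (x, from 48 mm behind to 32 mm ahead of this point), 24 mm wide, 24 mm high, on two posts 14 mm wide at its ends. The lifter is rigid, 0.16 kg, loose, and lies blade-down on the worktop.
- lifter: Aluminium lifter, origin on the blade's underside under the handle's middle, same axes. Blade 50 mm wide, 3 mm thick, from 45 mm behind to 120 mm ahead of the origin; its last 15 mm thins to 2 mm. An upright heel plate across it, 29 mm high, has its front face 30 mm ahead: a magnet pushed fully on touches the heel, its centre then 80 mm ahead of the origin.
- magnet: White ceramic disc magnet with a dark core, 100 mm across, 12 mm thick, about 0.4 kg, brittle, loose, lying flat 5 to 25 mm in front of the batten; no magnetic pull is felt. Origin at the centre of its underside, z up. Its lower edge has a 45 degree chamfer 4 mm high: a blade sliding on the worktop, pushed on, rides under it once the batten stops it.
- stop_face (a point): Middle of the near face of the fixed pine batten, at worktop height. The batten is 140 mm long (y), 25 mm thick (x) and 20 mm high; x points from the magnet into the batten, square to its face.
- rack: Fixed pine rack, origin at the centre of its underside, z up, x along the rails to its closed end; the open end (-x, robot's side) takes the blade. Base board 120 (x) by 114 mm, 6 mm thick; on it two rails 120 mm long, 22 mm wide, tops 30 mm above the worktop, with a channel 70 mm wide between. A cross-bar as high as the rails fills the channel from 48 to 60 mm ahead of the origin.
- coil: Bystander: copper coil on a red spool, 72 mm across, 60 mm high, loose; origin under its centre.
- nails: Bystander: bundle of steel nails 117 mm long clamped in a 32 mm steel collar, loose; origin under its centre.
- alnico: Bystander: dark steel-grey alnico cylinder magnet, standing, 22 mm across, 60 mm high; origin under its centre.
- switch: Bystander: black toggle switch on a pine base 110 x 80 mm, 70 mm high overall, loose; origin under its centre.
- weight: Bystander: brass 0.5 kg weight, 50 mm across, 72 mm high, loose; origin under its centre.
Not all that is in view belongs to the job. Several things look just like the rack: the one meant starts farthest from the robot's base.

How it is judged:
By the outcome, as a careful person would: the job done as asked, in the order asked, and still so for the second after the job is handed in, with the robot touching nothing.
It also fails if it takes over 51 s, if anything falls off the work surface, if the arm or the gripper's body presses on something with over 40 N, if the wrist force passes 120 N, or if a joint passes its speed limit or range.

## Working session

There is one attempt and no reset: what is moved stays moved. The work goes in short steps, Python scripts to look and compute and a shell command to move; the robot and the scene stay as the last step left them, time stands still between calls to the robot, and variables do not carry over. Pictures are saved under pics/ and viewed, at most 10 in all, crops included, and the job is handed in when it is done.

```bash
ls; mkdir -p pics
cat > h.py <<'E'
import numpy as np,cv2
from rig import *
from scipy.spatial.transform import Rotation as R
def K(n):
    c=get_calibration(n);f=210/np.tan(np.radians(c["vertical_fov"])/2)
    return np.array([[f,0,c["cx"]],[0,f,c["cy"]],[0,0,1]]),np.array(c["D"],float),np.array(c["T"])
def ground(n,px,z=0,c=None):
    k,D,T=c or K(n);u=cv2.undistortPoints(np.array(px,float).reshape(-1,1,2),k,D).reshape(-1,2)
    d=np.c_[u,np.ones(len(u))]@T[:3,:3].T;o=T[:3,3]
    return o+d*((z-o[2])/d[:,2])[:,None]
def proj(n,P,c=None):
    k,D,T=c or K(n);Ti=np.linalg.inv(T)
    p,_=cv2.projectPoints(np.array(P,float).reshape(-1,3),cv2.Rodrigues(Ti[:3,:3])[0],Ti[:3,3],k,D);return p.reshape(-1,2)
def save(n,f):
    im=camera(n);cv2.imwrite("pics/"+f,im[:,:,::-1]);return im
E
python3 - <<'E'
from h import *
np.set_printoptions(precision=3,suppress=True)
a=save("scene","s.png");b=save("top","t.png")
cv2.imwrite("pics/st.png",np.vstack([a,b])[:,:,::-1])
o=get_obs();print(o["time"],o["position"],o["tool_rot"])
for n in("scene","top"):
    print(n,get_calibration(n)["T"])
    for t in "lifter magnet rack coil nails alnico switch weight".split():
        for d in cut_out(n,t):
            r=d["region"];ys,xs=np.nonzero(r);
            print(n,t,round(d["conf"],2),d["bbox"],xs.mean().round(1),ys.mean().round(1),ground(n,[[xs.mean(),ys.mean()]])[0][:2])
E
```

```text
pics
0.1 [ 0.166 -0.602  0.244] [ 0.991  0.134  0.    -0.001]
scene [[ 0.798  0.341 -0.497  1.217]
 [ 0.603 -0.481  0.637 -0.861]
 [-0.022 -0.808 -0.589  0.858]
 [ 0.     0.     0.     1.   ]]
scene lifter 0.87 [253.3, 203.0, 311.0, 248.2] 277.5 225.6 [ 0.523 -0.007]
scene magnet 0.86 [230.3, 272.3, 270.2, 302.1] 248.9 287.2 [ 0.616 -0.243]
scene rack 0.94 [250.3, 138.5, 298.9, 168.6] 276.6 154.5 [0.27  0.315]
scene rack 0.79 [191.6, 192.3, 242.9, 230.5] 217.1 211.0 [ 0.332 -0.056]
scene rack 0.71 [324.3, 185.8, 378.4, 224.6] 352.6 204.6 [0.645 0.207]
scene coil 0.69 [329.1, 233.4, 354.0, 267.5] 341.7 248.3 [0.724 0.015]
scene nails 0.81 [113.6, 301.2, 163.6, 343.1] 137.4 320.7 [ 0.478 -0.476]
scene nails 0.49 [326.3, 138.7, 340.5, 161.8] 333.4 148.8 [0.412 0.465]
scene alnico 0.58 [180.8, 318.9, 196.4, 342.6] 187.5 329.3 [ 0.59  -0.425]
scene switch 0.8 [378.3, 150.8, 416.1, 179.7] 396.3 165.3 [0.648 0.49 ]
scene weight 0.79 [323.4, 136.0, 340.6, 160.5] 333.0 148.3 [0.409 0.468]
top [[-0.048 -0.977  0.208  0.281]
 [-0.999  0.046 -0.015  0.006]
 [ 0.005 -0.208 -0.978  1.201]
 [ 0.     0.     0.     1.   ]]
top lifter 0.83 [274.8, 177.9, 291.6, 231.9] 283.5 204.6 [ 0.547 -0.027]
top magnet 0.62 [338.8, 163.6, 372.7, 195.2] 353.5 177.8 [ 0.622 -0.249]
top magnet 0.42 [275.9, 179.5, 290.8, 231.5] 283.6 205.1 [ 0.545 -0.027]
top rack 0.92 [154.7, 272.1, 198.2, 324.5] 175.6 298.0 [0.283 0.301]
top rack 0.72 [189.3, 152.6, 232.7, 195.3] 211.2 174.5 [0.653 0.193]
top rack 0.72 [278.3, 246.8, 326.1, 297.2] 301.0 271.3 [ 0.342 -0.068]
top coil 0.89 [267.2, 127.7, 289.3, 157.4] 277.0 141.2 [ 0.754 -0.017]
top nails 0.88 [414.4, 209.9, 454.1, 224.9] 434.4 214.7 [ 0.494 -0.486]
top alnico 0.47 [414.7, 170.9, 426.4, 183.4] 418.7 175.1 [ 0.621 -0.453]
top switch 0.92 [105.2, 157.0, 135.3, 193.6] 120.7 177.4 [0.657 0.473]
top weight 0.85 [124.8, 235.4, 144.0, 255.4] 132.4 246.5 [0.44  0.431]
```

View pics/t.png

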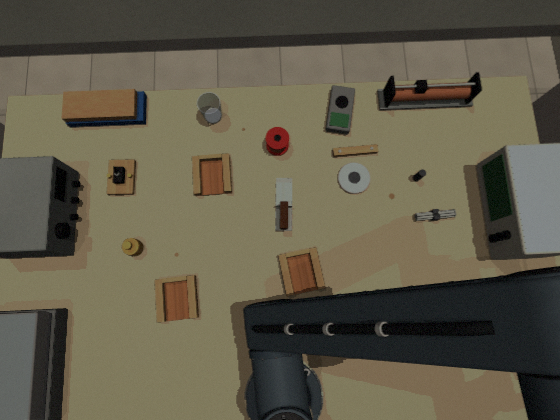

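View pics/s.png

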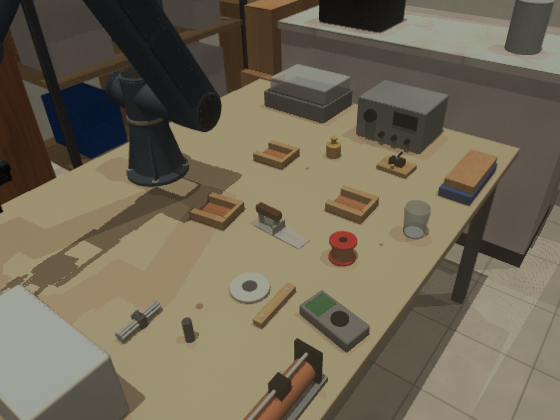

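Candidates for the rack are at top-view pixels (211,174), (175,298) and (301,271). The farthest from the base is (211,174), at about (0.65, 0.19), r≈0.68. The lifter is at (284,205) with its blade away from the robot. The magnet is at (353,178), with the batten at (355,151).

```bash
cat >> h.py <<'E'
from scipy.optimize import minimize
def box(x0,x1,y0,y1,z0,z1): return np.array([[x,y,z] for x in(x0,x1) for y in(y0,y1) for z in(z0,z1)])/1000.
def cyl(r,z0,z1): return np.array([[r*np.cos(a),r*np.sin(a),z] for a in np.linspace(0,2*np.pi,48) for z in(z0,z1)])/1000.
M={"lifter":[box(-45,120,-25,25,0,3),box(27,30,-25,25,0,29),box(-48,32,-12,12,40,64),box(-48,-34,-7,7,0,40),box(18,32,-7,7,0,40)],
"magnet":[np.vstack([cyl(46,0,0),cyl(50,4,12)])],
"rack":[box(-60,60,-57,57,0,6),box(-60,60,-57,-35,6,30),box(-60,60,35,57,6,30),box(48,60,-35,35,6,30)],
"batten":[box(0,25,-70,70,0,20)]}
S=3
def place(pts,p,z=0): 
    c,s=np.cos(p[2]),np.sin(p[2]);return pts@np.array([[c,s,0],[-s,c,0],[0,0,1]])+[p[0],p[1],z]
def sil(n,thing,p,c,z=0):
    m=np.zeros((420*S,560*S),np.uint8)
    for b in M[thing]:
        q=proj(n,place(b,p,z),c)*S+(S-1)/2
        cv2.fillConvexPoly(m,cv2.convexHull(np.round(q*16).astype(np.int32)),1,shift=4)
    return m.astype(bool)
def fit(thing,p0,obs,z=0):  # obs: list of (cam,calib,region)
    rs=[cv2.resize(r.astype(np.float32),None,fx=S,fy=S,interpolation=cv2.INTER_LINEAR)>.5 for _,_,r in obs]
    def cost(p):
        t=0
        for (n,c,_),r in zip(obs,rs):
            m=sil(n,thing,p,c,z);t-= (m&r).sum()/(m|r).sum()
        return t/len(obs)
    best=None
    for st in(.012,.006):
        s=np.array([st,st,.15]); p0=np.array(p0,float)
        r=minimize(cost,p0,method="Nelder-Mead",options=dict(initial_simplex=np.vstack([p0]+[p0+s*e for e in np.eye(3)]),xatol=1e-4,fatol=1e-5,maxiter=150));p0=r.x
    return r.x,-r.fun
def draw(n,im,items,c,z=0,up=1):
    im=cv2.resize(im,None,fx=up,fy=up)
    for th,p in items:
        m=cv2.resize(sil(n,th,p,c,z).astype(np.uint8),(560*up,420*up))
        cs,_=cv2.findContours(m,0,1);cv2.drawContours(im,cs,-1,(0,255,0),1)
    return im
E
python3 - <<'E'
from h import *
np.set_printoptions(precision=4,suppress=True)
obs={}
C={n:K(n) for n in("top","scene")}
ims={n:camera(n) for n in C}
P0=dict(lifter=[.51,-.02,0],magnet=[.61,-.245,0],rack=[.645,.195,0])
for t,p in P0.items():
    os=[]
    for n in C:
        ds=cut_out(n,t); 
        ctr=lambda d:np.linalg.norm(np.array([(d["bbox"][0]+d["bbox"][2])/2,(d["bbox"][1]+d["bbox"][3])/2])-proj(n,[p[0]+(.03 if t=="lifter" else 0),p[1],.01],C[n])[0])
        d=min([d for d in ds if d["conf"]>.5],key=ctr);os.append((n,C[n],d["region"]))
    print(t,*fit(t,p,os),[fit(t,p,[o]) for o in os])
print("batten",ground("top",[[333,156],[377,151],[332,150],[378,145]],.02,C["top"]))
o=get_obs();print(o["time"],R.from_quat(o["tool_rot"]).as_matrix())
T=get_calibration("wrist")["T"];print(T,get_calibration("wrist")["vertical_fov"])
X=np.eye(4);X[:3,:3]=R.from_quat(o["tool_rot"]).as_matrix();X[:3,3]=o["position"];print(np.linalg.inv(X)@T)
E
```

```text
lifter [ 0.5123 -0.0234 -0.0592] 0.9340784412256224 [(array([ 0.5123, -0.0235, -0.0608]), np.float64(0.9640189243027888)), (array([ 0.5136, -0.022 , -0.0688]), np.float64(0.9135012792757331))]
magnet [ 0.621  -0.2462 -0.0504] 0.9484955325738379 [(array([ 0.6202, -0.2465, -0.0829]), np.float64(0.942570281124498)), (array([ 0.6216, -0.2461,  0.0587]), np.float64(0.956189878711836))]
rack [0.6493 0.1901 0.0398] 0.4749490548801911 [(array([0.6493, 0.1901, 0.0398]), np.float64(0.9498981097603822)), (array([0.645, 0.195, 0.   ]), np.float64(-0.0))]
batten [[ 0.6894 -0.1871  0.02  ]
 [ 0.6994 -0.325   0.02  ]
 [ 0.7091 -0.1855  0.02  ]
 [ 0.7189 -0.33    0.02  ]]
1.3 [[ 0.9641  0.2655  0.    ]
 [ 0.2655 -0.9641  0.    ]
 [ 0.     -0.     -1.    ]]
[[ 0.2646 -0.9202 -0.2884  0.2458]
 [-0.9644 -0.2524 -0.0794 -0.5815]
 [ 0.0003  0.2991 -0.9542  0.3844]
 [ 0.      0.      0.      1.    ]] 62.898753290289825
[[-0.0009 -0.9542 -0.2991  0.0825]
 [ 1.     -0.0009  0.      0.0009]
 [-0.0003 -0.2991  0.9542 -0.1398]
 [ 0.      0.      0.      1.    ]]
```

The fits overlap 0.93–0.95, which is good. Batten yaw ≈ +0.07, lifter yaw ≈ -0.06. Next I move the wrist camera over the magnet and batten for a closer check.

```bash
for i in 1 2 3 4 5 6; do python3 -m inch '[1,-0.44,0,0,0,0, 1,-0.44,0,0,0,0, 1,-0.44,0,0,0,0]' 87 60 | tail -1 >/dev/null; done
python3 -m inch '[1,-0.44,0,0,0,0.2, 1,-0.44,0,0,0,0.2, 1,-0.44,0,0,0,0.2, 1,-0.44,0,0,0,0.2]'
python3 - <<'E'
from h import *
np.set_printoptions(precision=4,suppress=True)
c=K("wrist");im=save("wrist","w1.png");d=cut_out("wrist","magnet")
np.save("w1.npy",np.array(c,dtype=object),allow_pickle=True)
for x in d: print(x["conf"],x["bbox"])
p,f=fit("magnet",[.621,-.246,0],[("wrist",c,d[0]["region"])]);print(p,f)
cv2.imwrite("pics/w1d.png",draw("wrist",im,[("magnet",p),("batten",[.694,-.256,.07])],c)[:,:,::-1])
E
```

```text
time: 3.13
position: [0.6418, -0.2153, 0.2442]
tool_rot: [1.0, -0.021, 0.0, 0.0]
ft_force: [-0.9, -0.4, -0.3]
grip_width: 0.0871
grip_force: 0.0
0.74 [260.5, 151.1, 347.3, 239.5]
[ 0.6212 -0.2479  0.1249] 0.9803757677072356
```

View pics/w1d.png

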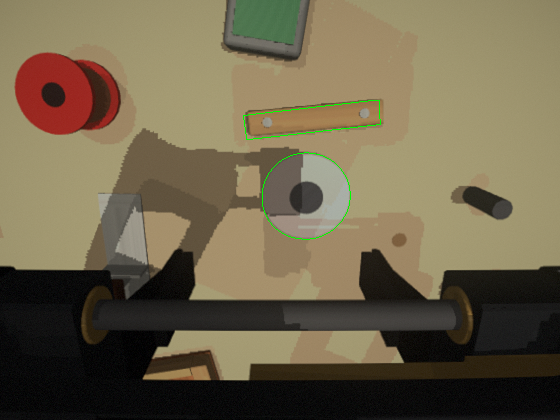

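The magnet is outlined at (306,196) and the batten's near edge sits at row ~130, and both match the model. No bystander is in the push lane. Now to the lifter.

```bash
for i in 1 2; do python3 -m inch '[-0.85,-0.776,0,0,0,0, -0.85,-0.776,0,0,0,0, -0.85,-0.776,0,0,0,0]' >/dev/null; done
python3 -m inch '[-0.85,-0.776,0,0,0,0.0115, -0.85,-0.776,0,0,0,0.0115, -0.85,-0.776,0,0,0,0.0115, -0.85,-0.776,0,0,0,0.0115]'
python3 - <<'E'
from h import *
np.set_printoptions(precision=4,suppress=True)
c=K("wrist");im=save("wrist","w2.png");d=cut_out("wrist","lifter")
for x in d: print(x["conf"],x["bbox"])
p,f=fit("lifter",[.5123,-.0234,-.059],[("wrist",c,d[0]["region"])]);print(p,f)
o=get_obs();X=R.from_quat(o["tool_rot"]).as_matrix();print(o["position"],X)
g=p[:2]+.012*np.array([np.cos(p[2]),np.sin(p[2])])
print("shift",X.T@(np.array([g[0],g[1],.053])-o["position"])/.08,"yaw tool",np.arctan2(X[1,0],X[0,0]))
cv2.imwrite("pics/w2d.png",draw("wrist",im,[("lifter",p)],c)[:,:,::-1])
E
```

```text
time: 4.07
position: [0.4417, -0.0201, 0.2446]
tool_rot: [1.0, -0.031, -0.001, -0.0]
ft_force: [0.6, -0.7, -0.2]
grip_width: 0.0872
grip_force: 0.0
0.87 [255.8, 0.0, 303.9, 168.1]
[ 0.5135 -0.0251 -0.0637] 0.9745331069609507
[ 0.4462 -0.0224  0.2453] [[ 0.998  -0.0633  0.0028]
 [-0.0633 -0.998  -0.0015]
 [ 0.0029  0.0014 -1.    ]]
shift [ 0.9855 -0.0224  2.4061] yaw tool -0.06338343115044492
```

View pics/w2d.png

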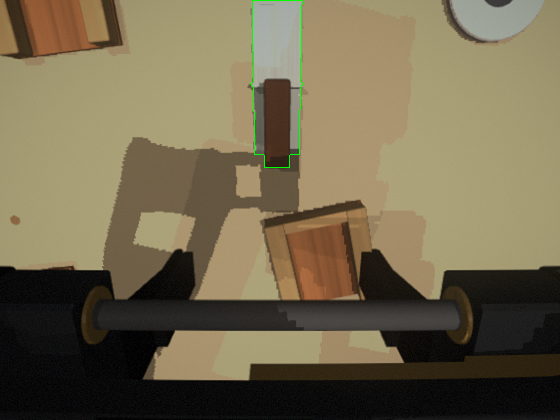

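The outline lies on the lifter: handle at (277,120), blade reaching the top edge. Now I go ahead, down and grip.

```bash
python3 -m inch '[0.98,-0.02,0,0,0,0, 0.98,-0.02,0.5,0,0,0, 0.98,-0.02,1,0,0,0, 0.98,-0.02,1,0,0,0]' >/dev/null
python3 -m inch '[0,0,1,0,0,0, 0,0,1,0,0,0, 0,0,1,0,0,0, 0,0,1,0,0,0]'
python3 -m inch '[0,0,0.2,0,0,0, 0,0,0.37,0,0,0, 0,0,0.37,0,0,0, 0,0,0.37,0,0,0, 0,0,0.37,0,0,0]'
```

```text
time: 4.83
position: [0.5225, -0.0251, 0.083]
tool_rot: [0.999, -0.032, -0.003, -0.001]
ft_force: [-0.4, 0.2, 0.5]
grip_width: 0.0869
grip_force: 0.0
time: 5.25
position: [0.5252, -0.025, 0.0577]
tool_rot: [0.999, -0.032, 0.002, 0.001]
ft_force: [-0.1, 1.2, 0.6]
grip_width: 0.087
grip_force: 0.0
```

```bash
python3 -m inch '[0,0,0,0,0,0, 0,0,0,0,0,0, 0,0,0,0,0,0, 0,0,0,0,0,0, 0,0,0,0,0,0, 0,0,0,0,0,0, 0,0,0,0,0,0, 0,0,0,0,0,0, 0,0,0,0,0,0, 0,0,0,0,0,0]' 0 60
python3 -c "
from h import *
for i in range(3):
  camera('wrist');o=get_obs();print(o['time'],o['position'],R.from_quat(o['tool_rot']).as_rotvec(),o['ft_force'],o['grip_width'],o['grip_force'])"
```

```text
time: 6.08
position: [0.5234, -0.0243, 0.0548]
tool_rot: [0.999, -0.032, -0.0, -0.0]
ft_force: [-0.2, -0.3, 0.0]
grip_width: 0.0286
grip_force: 0.0
6.1333 [ 0.52344395 -0.02437773  0.05487549] [ 3.13990949e+00 -9.93252454e-02 -1.79738819e-04] [ 0.24101112 -2.61611257  1.15093317] 0.024118867993542337 1.068572737276554
6.1833 [ 0.5234662  -0.02439467  0.05485853] [ 3.13991578e+00 -9.94074131e-02 -1.48263605e-04] [-0.95583544  0.32510418 -1.07401127] 0.02344351314342632 59.934191666543484
6.2333 [ 0.52343978 -0.02439821  0.05485398] [ 3.13997129e+00 -9.96362453e-02 -1.74283797e-04] [-0.23484903 -0.35144477 -0.01358033] 0.023347557199132542 59.93315267376602
```

The handle is held at 23.4 mm. I lift it, carry it to the near side of the magnet and turn it square to the batten.

```bash
python3 -m inch '[0,0,-0.2,0,0,0, 0,0,-0.4,0,0,0, 0,0,-0.5,0,0,0]' >/dev/null
python3 -m inch '[-0.1,0.33,0,0,0,0, -0.2,0.66,0,0,0,0, -0.276,1,0,0,0,0]' >/dev/null
python3 -m inch '[-0.1,0.33,0,0,0,0, -0.2,0.66,0,0,0,0, -0.276,1,0,0,0,0]' >/dev/null
python3 -m inch '[-0.1,0.33,0,0,0,-0.03, -0.2,0.66,0,0,0,-0.06, -0.276,1,0,0,0,-0.086, -0.276,1,0,0,0,-0.086, -0.276,1,0,0,0,-0.086, -0.276,1,0,0,0,-0.086]'
python3 - <<'E'
from h import *
np.set_printoptions(precision=4,suppress=True)
c=K("wrist");im=save("wrist","w3.png");d=cut_out("wrist","magnet");o=get_obs();print(o["position"],R.from_quat(o["tool_rot"]).as_matrix())
p,f=fit("magnet",[.621,-.246,0],[("wrist",c,d[0]["region"])]);print(d[0]["bbox"],p,f)
yaw=-2*0;X=R.from_quat(o["tool_rot"]).as_matrix();yaw=np.arctan2(X[1,0],X[0,0])
l=o["position"][:2]-.0105*X[:2,0]
cv2.imwrite("pics/w3d.png",draw("wrist",draw("wrist",im,[("batten",[.694,-.256,.07]),("magnet",p)],c),[("lifter",[*l,yaw])],c,z=o["position"][2]-.0549)[:,:,::-1])
E
```

```text
time: 7.48
position: [0.4417, -0.259, 0.0947]
tool_rot: [0.999, 0.035, -0.0, -0.001]
ft_force: [0.4, 0.3, -2.1]
grip_width: 0.0237
grip_force: 59.9
[ 0.442  -0.2582  0.0948] [[ 0.9974  0.0725 -0.0009]
 [ 0.0725 -0.9974  0.0012]
 [-0.0008 -0.0012 -1.    ]]
[222.7, 0.0, 332.9, 24.2] [ 0.6214 -0.2486  0.1002] 0.9760695187165775
```

View pics/w3d.png

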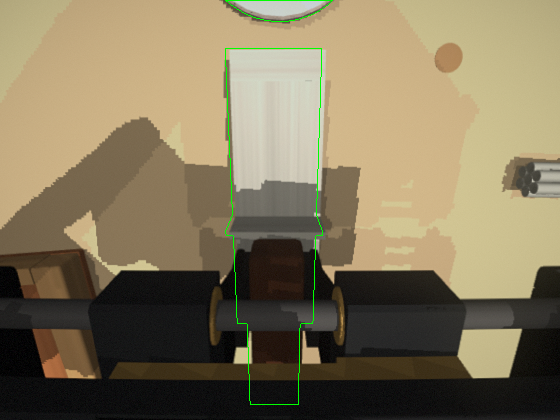

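The blade outline matches the model, so it is level in the grip. Its centre is at col 276 and the magnet's at col 278, nearly in line. I shift it 2 mm and lower.

```bash
python3 -m inch '[0,0.025,0.15,0,0,0, 0,0.025,0.3,0,0,0, 0,0.025,0.42,0,0,0, 0,0.025,0.48,0,0,0, 0,0.025,0.5,0,0,0, 0,0.025,0.505,0,0,0, 0,0.025,0.505,0,0,0, 0,0.025,0.505,0,0,0]'
python3 -c "
from h import *
o=get_obs();print(o['position'],R.from_quat(o['tool_rot']).as_matrix()[2],o['ft_force'],o['moment'])"
```

```text
time: 8.25
position: [0.4421, -0.2608, 0.0548]
tool_rot: [0.999, 0.036, -0.0, -0.0]
ft_force: [-0.3, 1.0, -0.1]
grip_width: 0.0233
grip_force: 59.9
[ 0.4421146  -0.26082297  0.05479009] [-5.46490487e-04 -8.45250163e-04 -9.99999493e-01] [-0.29383299  0.98135823 -0.09259153] [0.4674174  0.07914013 0.04305122]
```

```bash
python3 -m inch '[0.1,0,0,0,0,0, 0.2,0,0,0,0,0, 0.26,0,0,0,0,0, 0.32,0,0,0,0,0, 0.38,0,0,0,0,0, 0.44,0,0,0,0,0, 0.48,0,0,0,0,0, 0.52,0,0,0,0,0, 0.56,0,0,0,0,0, 0.6,0,0,0,0,0, 0.64,0,0,0,0,0, 0.68,0,0,0,0,0, 0.72,0,0,0,0,0, 0.76,0,0,0,0,0, 0.8,0,0,0,0,0, 0.84,0,0,0,0,0, 0.88,0,0,0,0,0, 0.92,0,0,0,0,0, 0.96,0,0,0,0,0, 1,0,0,0,0,0]'
python3 - <<'E'
from h import *
np.set_printoptions(precision=4,suppress=True)
c=K("wrist");im=save("wrist","w4.png");d=cut_out("wrist","magnet");o=get_obs();X=R.from_quat(o["tool_rot"]).as_matrix();print(o["position"],X[2],o["ft_force"],o["moment"])
p,f=fit("magnet",[.64,-.246,0],[("wrist",c,d[0]["region"])],z=0);print(d[0]["conf"],d[0]["bbox"],p,f)
E
```

```text
time: 9.92
position: [0.5192, -0.2553, 0.0547]
tool_rot: [0.999, 0.037, -0.004, -0.001]
ft_force: [-9.8, -1.6, 7.7]
grip_width: 0.0233
grip_force: 59.9
[ 0.52   -0.2553  0.0547] [-0.0055 -0.0021 -1.    ] [-7.1954 -0.2039  5.809 ] [0.0515 1.2126 0.1616]
0.86 [167.0, 0.6, 379.7, 113.1] [ 0.6459 -0.2454 -0.0408] 0.9929811990109071
```

View pics/w4.png

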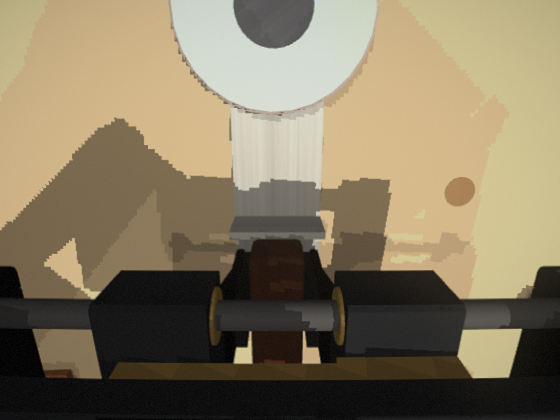

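The blade is under the magnet: its near rim is at row 112 and the heel at row 217, and the magnet is centred. The force is 7–10 N, with about 56 mm still to go.

```bash
python3 -m inch '[0.04,0,0,0,0,0, 0.08,0,0,0,0,0, 0.12,0,0,0,0,0, 0.16,0,0,0,0,0, 0.2,0,0,0,0,0, 0.24,0,0,0,0,0, 0.28,0,0,0,0,0, 0.32,0,0,0,0,0, 0.36,0,0,0,0,0, 0.4,0,0,0,0,0, 0.44,0,0,0,0,0, 0.48,0,0,0,0,0, 0.52,0,0,0,0,0, 0.56,0,0,0,0,0, 0.58,0,0,0,0,0, 0.6,0,0,0,0,0]'
cat > m.py <<'E'
from h import *
import sys
np.set_printoptions(precision=4,suppress=True)
c=K("wrist");im=save("wrist",sys.argv[1]);d=cut_out("wrist","magnet");o=get_obs();X=R.from_quat(o["tool_rot"]).as_matrix();print(o["time"],o["position"],X,o["ft_force"],o["moment"])
g=o["position"]+.0695*X[:,0]
p,f=fit("magnet",[*g[:2],0],[("wrist",c,d[0]["region"])],z=o["position"][2]-.0549+.003);print(d[0]["conf"],d[0]["bbox"],p,f)
print("magnet in tool",X.T[:2,:2]@(p[:2]-o["position"][:2]))
E
python3 m.py w5.png
```

```text
time: 11.35
position: [0.5615, -0.2512, 0.0547]
tool_rot: [0.999, 0.037, -0.01, -0.003]
ft_force: [-23.1, -4.0, 17.1]
grip_width: 0.0233
grip_force: 59.9
11.45 [ 0.5617 -0.2512  0.0548] [[ 0.9971  0.0743 -0.0189]
 [ 0.0744 -0.9972  0.005 ]
 [-0.0185 -0.0064 -0.9998]] [-21.041   -3.9767  15.6277] [-0.337   3.2581  0.0028]
0.93 [167.7, 1.2, 371.9, 195.3] [ 0.645  -0.242  -0.1722] 0.9861060803838084
magnet in tool [ 0.0838 -0.003 ]
```

View pics/w5.png

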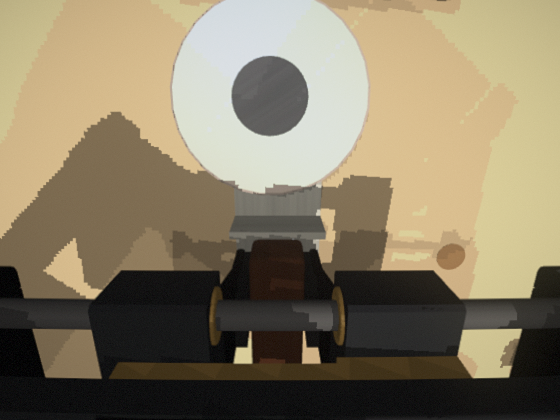

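The near rim is at row 194 and the heel top at row 217, so a gap of about 14 mm is left. The tool has yielded about 1° nose-down, so I counter the pitch and push on.

```bash
python3 -m inch '[0,0,-0.01,0,0.006,0, 0.02,0,-0.01,0,0.012,0, 0.05,0,-0.01,0,0.012,0, 0.08,0,-0.01,0,0.012,0, 0.1,0,-0.01,0,0.012,0, 0.12,0,-0.01,0,0.012,0, 0.14,0,-0.01,0,0.012,0, 0.16,0,-0.01,0,0.012,0, 0.16,0,-0.01,0,0.012,0]' >/dev/null
python3 m.py w6.png
```

```text
12.3 [ 0.571  -0.2493  0.0546] [[ 0.9971  0.0753 -0.0076]
 [ 0.0754 -0.9971  0.0092]
 [-0.0069 -0.0098 -0.9999]] [-26.0207  -3.1204  17.1214] [-0.529   4.2929  0.0275]
0.74 [173.2, 9.7, 368.4, 212.6] [ 0.6448 -0.242  -0.0597] 0.9827934760061456
magnet in tool [ 0.0741 -0.0017]
```

```bash
python3 -m inch '[0.02,0,-0.01,0,0.006,0, 0.04,0,-0.02,0,0.008,0, 0.05,0,-0.02,0,0.008,0, 0.06,0,-0.02,0,0.008,0, 0.06,0,-0.02,0,0.008,0, 0.06,0,-0.02,0,0.008,0]' >/dev/null
python3 m.py w7.png
```

```text
12.9 [ 0.5778 -0.249   0.0546] [[ 0.9972  0.0742  0.0089]
 [ 0.0741 -0.9972  0.0097]
 [ 0.0096 -0.009  -0.9999]] [-20.4271  -3.2923   4.4698] [-0.5264  3.4068 -0.0814]
0.8 [175.5, 26.4, 367.7, 221.8] [ 0.6456 -0.2419  0.0112] 0.9808487566395265
magnet in tool [ 0.0681 -0.002 ]
```

The magnet is against the heel (0.068 in tool x). I relax the push and then lift a little.

```bash
python3 -m inch '[-0.03,0,0,0,-0.006,0, -0.06,0,0,0,-0.012,0, -0.06,0,0,0,-0.012,0, -0.06,0,0,0,-0.012,0]'
python3 -m inch '[-0.02,0,-0.03,0,0,0, -0.02,0,-0.06,0,0,0, -0.02,0,-0.1,0,0,0, -0.02,0,-0.15,0,0,0, -0.02,0,-0.2,0,0,0, -0.02,0,-0.2,0,0,0, -0.02,0,-0.2,0,0,0]' >/dev/null
python3 m.py w8.png
python3 - <<'E'
import cv2
from h import *
a=save("scene","s2.png");cv2.imwrite("pics/s2c.png",cv2.resize(a[200:320,190:310],None,fx=5,fy=5,interpolation=cv2.INTER_CUBIC)[:,:,::-1])
E
```

```text
time: 13.23
position: [0.5778, -0.2494, 0.0549]
tool_rot: [0.999, 0.037, 0.0, -0.003]
ft_force: [-9.5, -0.4, 1.1]
grip_width: 0.0236
grip_force: 59.9
13.9167 [ 0.5802 -0.2514  0.0729] [[ 0.9973  0.072   0.011 ]
 [ 0.0719 -0.9974  0.0015]
 [ 0.0111 -0.0007 -0.9999]] [-5.6379  0.2859 -6.4139] [0.0841 1.4556 0.1259]
0.85 [176.1, 36.0, 365.6, 226.3] [ 0.6449 -0.2452  0.0751] 0.9478568569729297
magnet in tool [ 0.0649 -0.0015]
```

View pics/s2c.png

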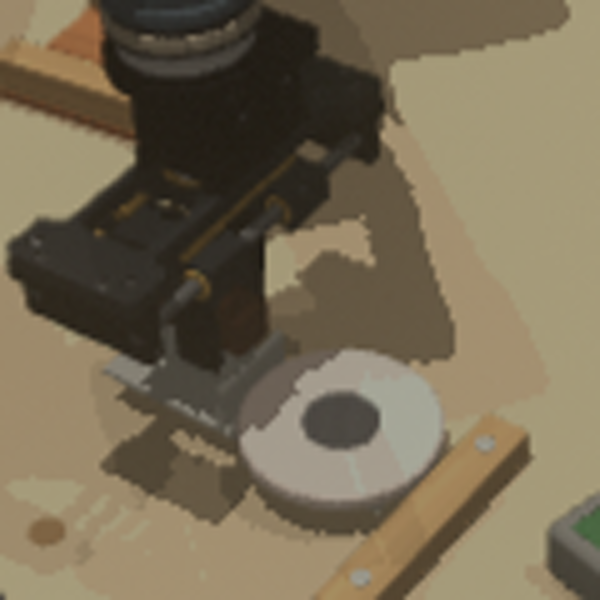

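The magnet is lifted onto the blade against the heel. I back off from the batten, raise it, and measure the tilt with a fit.

```bash
python3 -m inch '[-0.04,0,-0.05,0,0,0, -0.1,0,-0.12,0,0,0, -0.15,0,-0.22,0,0,0, -0.18,0,-0.32,0,0,0, -0.2,0,-0.4,0,0,0, -0.2,0,-0.4,0,0,0, -0.2,0,-0.4,0,0,0]' >/dev/null
cat > tilt.py <<'E'
from h import *
from scipy.optimize import minimize
np.set_printoptions(precision=4,suppress=True)
ob=[]
for n in("wrist","scene","top"):
    c=K(n);camera(n);ds=cut_out(n,"magnet")
    print(n,[(round(d["conf"],2),d["bbox"]) for d in ds])
    if ds: ob.append((n,c,cv2.resize(ds[0]["region"].astype(np.float32),None,fx=S,fy=S)>.5))
o=get_obs();X=R.from_quat(o["tool_rot"]).as_matrix();P=o["position"]
print(o["time"],P,X,o["ft_force"],o["moment"])
B=M["magnet"][0]
def cost(v,obs):
    d,y,z,ph,ro=v[0]/1e3,v[1]/1e3,v[2]/1e3,v[3],v[4]  # tool: x fwd,y right,z down; ph deg nose down vs world, yaw of tool
    yaw=np.arctan2(X[1,0],X[0,0]);W=R.from_euler("z",yaw)*R.from_euler("yx",[ph,ro],degrees=True)
    pts=W.apply(B)+P+R.from_euler("z",yaw).apply([d,-y,-z]);t=0
    for n,c,r in obs:
        m=np.zeros((420*S,560*S),np.uint8);q=proj(n,pts,c)*S+(S-1)/2
        cv2.fillConvexPoly(m,cv2.convexHull(np.round(q*16).astype(np.int32)),1,shift=4);m=m>0
        t+=1-(m&r).sum()/(m|r).sum()
    return t/len(obs)
def run(obs,nm):
    v=np.array([69.,-2,52,0,0])
    for s in(1,.5):
        r=minimize(cost,v,args=(obs,),method="Nelder-Mead",options=dict(initial_simplex=np.vstack([v]+[v+s*e*k for e,k in zip(np.eye(5),(4,3,4,3,3))]),xatol=.01,fatol=1e-6,maxiter=500));v=r.x
    print(nm,"d,y,z,nosedown,roll",v,1-r.fun)
run(ob[:1],"wrist");run(ob,"all")
E
python3 tilt.py
```

```text
wrist [(0.8, [176.2, 29.0, 363.6, 226.6]), (0.21, [476.0, 330.4, 523.0, 346.7])]
scene [(0.8, [231.5, 257.7, 274.6, 291.4])]
top []
14.85 [ 0.5644 -0.2527  0.1042] [[ 0.9974  0.0717  0.0119]
 [ 0.0717 -0.9974  0.0014]
 [ 0.012  -0.0005 -0.9999]] [-0.1685  0.6399 -6.942 ] [-0.0263  0.3047  0.0467]
wrist d,y,z,nosedown,roll [67.3969 -0.9623 55.4644  3.1561 -0.6299] 0.9912754563577375
all d,y,z,nosedown,roll [67.4687 -1.699  53.0554  2.0623 -3.3095] 0.9679640220126553
```

The wrist fit (0.991) says the load hangs about 3.2° nose-down. Position and height agree with a rotation about the grip. I correct the pitch and re-measure.

```bash
python3 -m inch '[0,0,0,0,0.01,0, 0,0,0,0,0.02,0, 0,0,0,0,0.03,0, 0,0,0,0,0.034,0, 0,0,0,0,0.034,0, 0,0,0,0,0.034,0]' >/dev/null
python3 tilt.py; python3 tilt.py | grep -v all
python3 - <<'E'
from h import *
im=save("wrist","w9.png")
g=cv2.cvtColor(im,cv2.COLOR_RGB2GRAY);a=cv2.cvtColor(cv2.imread("pics/w3.png"),cv2.COLOR_BGR2GRAY)
# heel strip in both images
cv2.imwrite("pics/cmp.png",np.hstack([cv2.resize(x[150:300,200:350],None,fx=2.6,fy=4) for x in(a,g)]))
E
```

```text
wrist [(0.87, [176.1, 31.6, 367.9, 223.9])]
scene [(0.61, [234.7, 259.0, 276.6, 290.5])]
top []
15.65 [ 0.5647 -0.2528  0.1047] [[ 0.9952  0.0718  0.0658]
 [ 0.0717 -0.9974  0.0047]
 [ 0.066   0.0001 -0.9978]] [-0.3474  0.1015 -6.5709] [-0.0094  0.4221  0.0028]
wrist d,y,z,nosedown,roll [69.0551 -1.6766 53.2473  1.4952 -0.775 ] 0.992984860222756
all d,y,z,nosedown,roll [69.2934 -2.3204 50.8945 -2.9591 -2.7706] 0.9696574390559214
wrist [(0.6, [176.2, 31.0, 365.1, 228.9])]
scene [(0.77, [230.2, 259.8, 275.8, 289.1])]
top [(0.66, [353.4, 142.6, 368.6, 149.7])]
15.95 [ 0.5646 -0.2528  0.1046] [[ 0.9953  0.0716  0.0658]
 [ 0.0714 -0.9974  0.0048]
 [ 0.0659 -0.0001 -0.9978]] [ 0.0617 -1.0729 -6.2489] [-0.0178  0.4521  0.0452]
wrist d,y,z,nosedown,roll [69.5511 -1.7137 53.2398 -0.4171  3.5599] 0.9924248617128532
```

View pics/cmp.png

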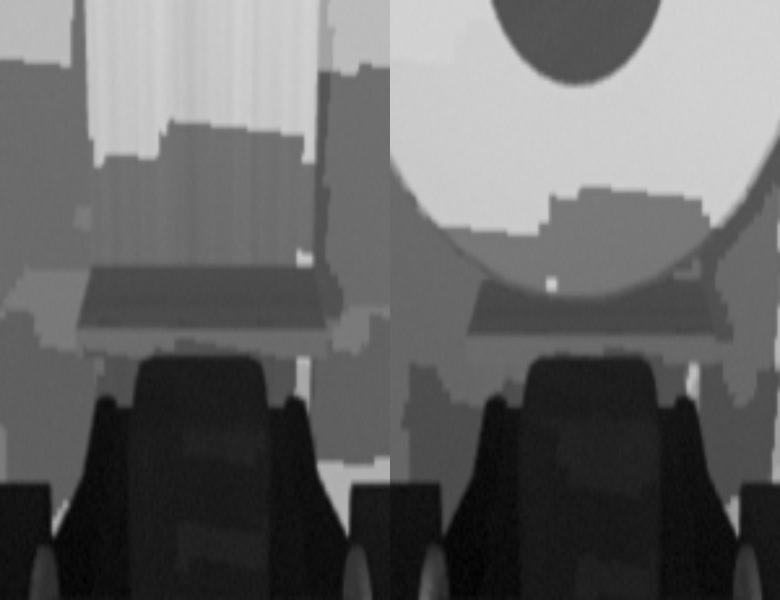

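Run:
```python
from h import *
np.set_printoptions(precision=3,suppress=True)
k,D,T=K("wrist");o=get_obs();X=np.eye(4);X[:3,:3]=R.from_quat(o["tool_rot"]).as_matrix();X[:3,3]=o["position"];E=np.linalg.inv(X)@T
def rows(ph):
    # lifter pts (x,z up) rel. grip pt; tool: x fwd, y, z down. grip pt lifter (10.5,52)
    P=[]
    for x,z in((30,3),(30,29),(80,15),(30,15)):
        a,b=x-10.5,z-52; a2=a*np.cos(ph)+b*np.sin(ph); b2=-a*np.sin(ph)+b*np.cos(ph)  # nose down ph
        P.append([a2/1e3,0,.003-b2/1e3])
    return proj("wrist",P,(k,D,E))[:,1]
r0=rows(0)
for d in(0,1,2,3,4,5): print(d,r0.round(1) if d==0 else rows(np.radians(d))-r0)
def prof(f,c0,c1):
    g=cv2.cvtColor(cv2.imread("pics/"+f),cv2.COLOR_BGR2GRAY)[205:245,c0:c1].astype(float).mean(1);d=np.diff(g);return d.round(0).astype(int)
for c in((238,242),(316,319),(250,310)):
  for f in("w3.png","w9.png"): print(f,c,list(zip(range(205,245),prof(f,*c)))[5:33])
g=cv2.cvtColor(cv2.imread("pics/w9.png"),cv2.COLOR_BGR2GRAY);core=(g[60:200,220:330]<110).astype(np.uint8)
n,l,s,ce=cv2.connectedComponentsWithStats(core);print(s[1:4],ce[1:4]+[220,60])
```

```text
0 [215.  230.8 129.6 221.8]
1 [1.206 0.5   1.123 0.901]
2 [2.422 1.012 2.273 1.814]
3 [3.648 1.537 3.447 2.739]
4 [4.884 2.075 4.646 3.675]
5 [6.13  2.625 5.869 4.622]
w3.png (238, 242) [(210, np.int64(0)), (211, np.int64(1)), (212, np.int64(0)), (213, np.int64(-1)), (214, np.int64(-4)), (215, np.int64(-13)), (216, np.int64(-16)), (217, np.int64(0)), (218, np.int64(0)), (219, np.int64(0)), (220, np.int64(-1)), (221, np.int64(0)), (222, np.int64(-1)), (223, np.int64(-1)), (224, np.int64(-2)), (225, np.int64(2)), (226, np.int64(2)), (227, np.int64(2)), (228, np.int64(-3)), (229, np.int64(-3)), (230, np.int64(9)), (231, np.int64(20)), (232, np.int64(10)), (233, np.int64(1)), (234, np.int64(-1)), (235, np.int64(-1)), (236, np.int64(-8)), (237, np.int64(-13))]
w9.png (238, 242) [(210, np.int64(1)), (211, np.int64(-1)), (212, np.int64(0)), (213, np.int64(0)), (214, np.int64(-1)), (215, np.int64(-1)), (216, np.int64(-7)), (217, np.int64(-10)), (218, np.int64(-8)), (219, np.int64(-10)), (220, np.int64(-7)), (221, np.int64(1)), (222, np.int64(0)), (223, np.int64(-1)), (224, np.int64(-1)), (22
[... 1999 characters left out ...]
t64(-4)), (236, np.int64(-5)), (237, np.int64(-14))]
w9.png (250, 310) [(210, np.int64(0)), (211, np.int64(0)), (212, np.int64(0)), (213, np.int64(0)), (214, np.int64(-1)), (215, np.int64(-1)), (216, np.int64(-1)), (217, np.int64(-1)), (218, np.int64(1)), (219, np.int64(0)), (220, np.int64(-5)), (221, np.int64(-7)), (222, np.int64(-12)), (223, np.int64(-11)), (224, np.int64(-5)), (225, np.int64(-3)), (226, np.int64(-1)), (227, np.int64(0)), (228, np.int64(1)), (229, np.int64(0)), (230, np.int64(0)), (231, np.int64(-1)), (232, np.int64(11)), (233, np.int64(17)), (234, np.int64(5)), (235, np.int64(-1)), (236, np.int64(-5)), (237, np.int64(-12))]
[[  16   38   71   73 4045]] [[271.19  134.068]]
```

The heel edges moved 3.4 px and 1.5 px, which means a slip of about 2.85°. With the tool at 3.78° nose-up, the lifter is about 0.9° nose-up, so I trim that, raise it and carry it over to the rack.

```bash
python3 -m inch '[0,0,-0.06,0,-0.005,0, 0,0,-0.15,0,-0.01,0, 0,0,-0.22,0,-0.01,0, -0.02,-0.02,-0.25,0,-0.01,0, -0.06,-0.06,-0.25,0,-0.01,0, -0.1,-0.14,-0.25,0,-0.01,0, -0.14,-0.25,-0.25,0,-0.01,0]' >/dev/null
python3 -m inch '[-0.02,-0.15,0,0,0,0, -0.04,-0.3,0,0,0,0, -0.06,-0.47,0,0,0,0, -0.06,-0.65,0,0,0,0, -0.06,-0.83,0,0,0,0, -0.06,-1,0,0,0,0]' >/dev/null
for i in 1 2 3; do python3 -m inch '[0,-0.17,0,0,0,0, 0,-0.34,0,0,0,0, 0,-0.5,0,0,0,0, 0,-0.67,0,0,0,0, 0,-0.84,0,0,0,0, 0,-1,0,0,0,0]' >/dev/null; done
python3 -m inch '[0,-0.17,0,0,0,0.003, 0,-0.34,0,0,0,0.006, 0,-0.5,0,0,0,0.01, 0,-0.65,0,0,0,0.014, 0,-0.78,0,0,0,0.018, 0,-0.88,0,0,0,0.02, 0,-0.95,0,0,0,0.02, 0,-1,0,0,0,0.02, 0,-1,0,0,0,0.02, 0,-1,0,0,0,0.02]'
cat > rk.py <<'E'
from h import *
import sys
np.set_printoptions(precision=4,suppress=True)
c=K("wrist");im=save("wrist",sys.argv[1]);g=cv2.cvtColor(im,cv2.COLOR_RGB2GRAY)
o=get_obs();X=R.from_quat(o["tool_rot"]).as_matrix();print(o["time"],o["position"],X,o["ft_force"],o["moment"])
for cc in((238,242),(316,319)):
    d=np.diff(g[205:245,cc[0]:cc[1]].astype(float).mean(1)).round().astype(int);print(list(zip(range(215,240),d[10:35].tolist())))
core=(g[60:200,220:330]<110).astype(np.uint8);n,l,s,ce=cv2.connectedComponentsWithStats(core);i=1+np.argmax(s[1:,4]);print("core",s[i],ce[i]+[220,60])
E
python3 rk.py w10.png
python3 - <<'E'
from h import *
d=[x for x in cut_out("wrist","rack")];print([(x["conf"],x["bbox"]) for x in d])
c=K("top");camera("top");d=cut_out("top","rack");print([(x["conf"],x["bbox"]) for x in d])
E
```

```text
time: 19.42
position: [0.5172, 0.1648, 0.1236]
tool_rot: [0.999, 0.02, 0.025, -0.001]
ft_force: [-0.1, -0.0, -4.8]
grip_width: 0.0235
grip_force: 60.0
19.4667 [0.5173 0.1645 0.1236] [[ 0.9979  0.0401  0.0501]
 [ 0.04   -0.9992  0.0034]
 [ 0.0502 -0.0013 -0.9987]] [ 0.3026 -0.0699 -6.1776] [-0.0734  0.4274 -0.0265]
[(215, -1), (216, -8), (217, -9), (218, -8), (219, -12), (220, -7), (221, 0), (222, 0), (223, -1), (224, 0), (225, -2), (226, -2), (227, 1), (228, 2), (229, 1), (230, -1), (231, 0), (232, 12), (233, 16), (234, 5), (235, 0), (236, 0), (237, 0), (238, 0), (239, 0)]
[(215, 12), (216, 0), (217, -1), (218, -9), (219, -20), (220, -5), (221, 2), (222, -2), (223, -1), (224, 2), (225, -1), (226, -1), (227, -1), (228, 3), (229, 0), (230, 0), (231, 0), (232, 10), (233, 16), (234, 6), (235, -1), (236, 1), (237, -1), (238, 1), (239, 20)]
core [  16   38   71   73 4053] [271.2679 133.9798]
[(0.92, [457.8, 347.7, 516.1, 378.4]), (0.64, [154.4, 0.3, 336.9, 126.5]), (0.22, [228.4, 213.8, 322.4, 365.4])]
[(0.86, [193.5, 153.4, 228.9, 177.2]), (0.69, [157.2, 311.2, 199.3, 320.6]), (0.63, [280.7, 246.2, 323.3, 296.0])]
```

View pics/w10.png

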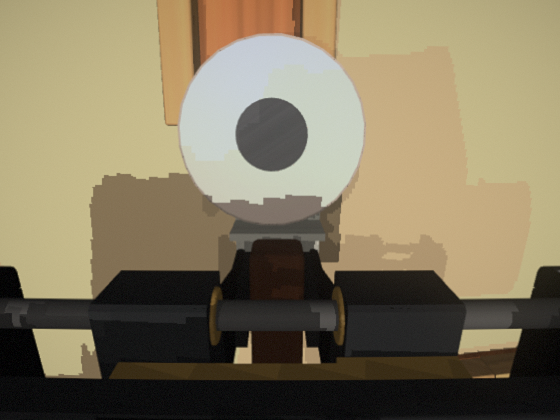

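The pitch is stable: the tool is at 2.88° nose-up against the 2.85° slip, so the load is level. The rack shows behind the magnet at cols 158–338, with its open end at row ~125. I fit it with the magnet masked out.

Run:
```python
from h import *
import h
np.set_printoptions(precision=4,suppress=True)
c=K("wrist");im=camera("wrist");mg=cut_out("wrist","magnet")[0]["region"]
ds=[x for x in cut_out("wrist","rack") if x["bbox"][3]<200 and x["bbox"][0]>100];print([x["bbox"] for x in ds])
ex=cv2.dilate(mg.astype(np.uint8),np.ones((9,9)))>0;ex[150:]=True
ct=K("top");camera("top");dt=[x for x in cut_out("top","rack") if x["bbox"][1]<200][0]["region"]
keep=cv2.resize((~ex).astype(np.uint8),None,fx=3,fy=3,interpolation=0)>0
r=cv2.resize(ds[0]["region"].astype(np.float32),None,fx=3,fy=3)>.5
def cost(p):
    m=sil("wrist","rack",p,c);return -((m&r&keep).sum()/((m|r)&keep).sum())
p=np.array([.6493,.1901,.0398])
print("prior",cost(p))
for s in(.01,.005):
    q=minimize(cost,p,method="Nelder-Mead",options=dict(initial_simplex=np.vstack([p]+[p+np.array([s,s,.06])*e for e in np.eye(3)]),xatol=1e-4,fatol=1e-5));p=q.x
print(p,q.fun)
o=get_obs();X=R.from_quat(o["tool_rot"]).as_matrix();print(o["position"],np.arctan2(X[1,0],X[0,0]))
# magnet centre from dark core, top face height
ztop=o["position"][2]-.003-.037
mc=ground("wrist",[[271.3,134]],ztop,c)[0];print("magnet",mc)
big=cv2.resize(im,None,fx=2,fy=2)
for pp,col in((p,(0,255,0)),([.6493,.1901,.0398],(255,0,255))):
    for a in(-57,-35,35,57):
        q=proj("wrist",place(np.array([[-60,a,30],[60,a,30]])/1e3,pp),c)*2
        cv2.line(big,tuple(int(v) for v in q[0]),tuple(int(v) for v in q[1]),col,1)
cv2.imwrite("pics/w11.png",big[0:330,200:800,::-1])
```

```text
[]Traceback (most recent call last):
  File "<stdin>", line 9, in <module>
IndexError: list index out of range
```

The picture allowance is used up, so from here I check by numbers only.

Run:
```python
from h import *
np.set_printoptions(precision=4,suppress=True)
c=K("wrist");im=camera("wrist");mg=cut_out("wrist","magnet")[0];print(mg["bbox"])
ds=None
for i in range(4):
    a=cut_out("wrist","rack");print([(round(x["conf"],2),np.round(x["bbox"])) for x in a])
    b=[x for x in a if x["bbox"][3]<210 and x["bbox"][0]>100]
    if b: ds=b;break
    camera("wrist")
o=get_obs();X=R.from_quat(o["tool_rot"]).as_matrix();print(o["time"],o["position"],np.arctan2(X[1,0],X[0,0]))
mc=ground("wrist",[[271.3,134]],o["position"][2]-.040,c)[0];print("magnet",mc)
P=[.6493,.1901,.0398]
for r0 in(3,8,14,60,100):
    g=im[r0-2:r0+3].astype(float).mean(0);d=np.abs(np.diff(cv2.GaussianBlur(g[None],(3,1),0)[0],axis=0)).sum(1)
    pk=[(i,int(d[i])) for i in range(130,360) if d[i]>18 and d[i]==d[max(0,i-3):i+4].max()]
    pr=[]
    for y in(-57,-35,35,57):
      for z in(0,30):
        q=proj("wrist",place(np.c_[np.linspace(-60,60,200),np.full(200,y),np.full(200,z)]/1e3,P),c)
        k=np.argmin(abs(q[:,1]-r0));pr.append((y,z,round(float(q[k,0]),1)) if abs(q[k,1]-r0)<2 else None)
    print(r0,pk,"pred",pr)
for cc in(172,180,330):
    g=im[90:150,cc-2:cc+3].astype(float).mean(1);d=np.abs(np.diff(g,axis=0)).sum(1);print("col",cc,[(90+i,int(d[i])) for i in range(len(d)) if d[i]>18])
print("front pred",proj("wrist",place(np.array([[-60,46,0],[-60,46,30],[-60,46,6],[-60,-46,0],[-60,-46,30]])/1e3,P),c))
if ds:
    r=cv2.resize(ds[0]["region"].astype(np.float32),None,fx=3,fy=3)>.5
    ex=cv2.dilate(mg["region"].astype(np.uint8),np.ones((9,9)))>0;ex[150:]=True
    keep=cv2.resize((~ex).astype(np.uint8),None,fx=3,fy=3,interpolation=0)>0
    def cost(p): m=sil("wrist","rack",p,c);return -((m&r&keep).sum()/((m|r)&keep).sum())
    p=np.array(P);print("prior",cost(p))
    for s in(.01,.005):
        q=minimize(cost,p,method="Nelder-Mead",options=dict(initial_simplex=np.vstack([p]+[p+np.array([s,s,.06])*e for e in np.eye(3)]),xatol=1e-4,fatol=1e-5));p=q.x
    print(p,q.fun)
```

```text
[175.4, 29.7, 364.0, 228.5]
[(0.59, array([455., 348., 515., 377.])), (0.57, array([154.,   0., 335., 126.]))]
20.0167 [0.5172 0.1647 0.1236] 0.04008379825139257
magnet [0.5863 0.1693 0.0836]
3 [(155, 39), (189, 71), (197, 38), (205, 21), (291, 62), (302, 90), (336, 34)] pred [(-57, 0, 327.7), (-57, 30, 334.1), (-35, 0, 296.5), (-35, 30, 298.9), (35, 0, 197.2), (35, 30, 187.1), (57, 0, 166.2), (57, 30, 152.3)]
8 [(155, 45), (189, 70), (197, 40), (205, 29), (291, 62), (302, 86), (336, 35)] pred [(-57, 0, 327.6), (-57, 30, 333.9), (-35, 0, 296.4), (-35, 30, 298.9), (35, 0, 197.4), (35, 30, 187.3), (57, 0, 166.5), (57, 30, 152.6)]
14 [(156, 42), (190, 71), (197, 42), (205, 29), (291, 61), (302, 83), (336, 40)] pred [(-57, 0, 327.4), (-57, 30, 333.8), (-35, 0, 296.4), (-35, 30, 298.8), (35, 0, 197.7), (35, 30, 187.7), (57, 0, 166.9), (57, 30, 153.0)]
60 [(159, 39), (192, 88), (199, 38), (205, 48), (333, 21)] pred [(-57, 0, 326.1), (-57, 30, 332.3), (-35, 0, 295.9), (-35, 30, 298.2), (35, 0, 199.8), (35, 30, 190.0), (57, 0, 169.8), (57, 30, 156.3)]
100 [(162, 51), (183, 39), (257, 38), (287, 40), (358, 31)] pred [(-57, 0, 324.9), (-57, 30, 331.0), (-35, 0, 295.5), (-35, 30, 297.8), (35, 0, 201.7), (35, 30, 192.1), (57, 0, 172.4), (57, 30, 159.2)]
col 172 [(123, 68), (124, 92), (125, 216), (126, 23)]
col 180 [(108, 18)]
col 330 []
front pred [[188.4894 125.2137]
 [177.3708 125.7248]
 [186.4677 125.3061]
 [309.6906 124.9345]
 [313.7748 125.3875]]
prior -0.9398517948224425
[0.6502 0.1882 0.0486] -0.9858799420202929
```

Rail edges against the prediction give the rack at (0.650, 0.1885), yaw ≈0.042. The magnet centre is at (0.586, 0.169). I move 64 mm ahead and 17 mm left, keeping the height.

```bash
python3 -m inch '[0.03,-0.01,0.002,0,0,0, 0.1,-0.03,0.005,0,0,0, 0.2,-0.05,0.01,0,0,0, 0.32,-0.08,0.016,0,0,0, 0.45,-0.12,0.022,0,0,0, 0.57,-0.15,0.028,0,0,0, 0.68,-0.18,0.034,0,0,0, 0.76,-0.2,0.038,0,0,0, 0.8,-0.208,0.04,0,0,0, 0.804,-0.208,0.04,0,0,0, 0.804,-0.208,0.04,0,0,0, 0.804,-0.208,0.04,0,0,0]' >/dev/null
python3 - <<'E'
from h import *
np.set_printoptions(precision=4,suppress=True)
c=K("wrist");im=camera("wrist");g=cv2.cvtColor(im,cv2.COLOR_RGB2GRAY)
o=get_obs();X=R.from_quat(o["tool_rot"]).as_matrix();print(o["time"],o["position"],X[2],np.arctan2(X[1,0],X[0,0]))
core=(g[60:200,220:330]<110).astype(np.uint8);n,l,s,ce=cv2.connectedComponentsWithStats(core);i=1+np.argmax(s[1:,4]);print("core",s[i],ce[i]+[220,60])
mc=ground("wrist",[ce[i]+[220,60]],o["position"][2]-.040,c)[0];print("magnet",mc, "err",mc[:2]-[.650,.1885])
P=[.650,.1885,.042]
for r0 in(4,12,205,215,225):
    gg=im[r0-2:r0+3].astype(float).mean(0);d=np.abs(np.diff(cv2.GaussianBlur(gg[None],(3,1),0)[0],axis=0)).sum(1)
    pk=[(i,int(d[i])) for i in range(120,400) if d[i]>18 and d[i]==d[max(0,i-3):i+4].max()]
    pr=[]
    for y in(-57,-35,35,57):
        q=proj("wrist",place(np.c_[np.linspace(-60,60,200),np.full(200,y),np.full(200,30)]/1e3,P),c)
        k=np.argmin(abs(q[:,1]-r0));pr.append((y,round(float(q[k,0]),1)) if abs(q[k,1]-r0)<2 else None)
    print(r0,pk,"pred",pr)
for cc in(190,200,340,350):
    gg=im[180:290,cc-2:cc+3].astype(float).mean(1);d=np.abs(np.diff(gg,axis=0)).sum(1);print("col",cc,[(180+i,int(d[i])) for i in range(len(d)) if d[i]>25])
print("front/back pred",proj("wrist",place(np.array([[-60,46,30],[-60,-46,30],[60,46,30],[60,0,30],[48,0,30],[60,-46,30]])/1e3,P),c))
for cc in(240,270,300):
    gg=im[0:40,cc-2:cc+3].astype(float).mean(1);d=np.abs(np.diff(gg,axis=0)).sum(1);print("col",cc,[(i,int(d[i])) for i in range(len(d)) if d[i]>25])
E
```

```text
21.0667 [0.58   0.1839 0.1235] [ 0.0487 -0.0014 -0.9988] 0.04026487502189259
core [  16   38   71   73 4054] [271.258  134.0173]
magnet [0.6489 0.1886 0.0835] err [-0.0011  0.0001]
4 [] pred [None, None, None, None]
12 [] pred [None, None, None, None]
205 [(193, 34), (250, 35), (264, 34), (328, 21), (352, 102)] pred [(-57, 353.3), (-35, 322.4), (35, 224.0), (57, 193.2)]
215 [(319, 29), (341, 44), (351, 57)] pred [(-57, 352.7), (-35, 322.1), (35, 224.5), (57, 193.9)]
225 [(232, 44), (340, 97)] pred [None, None, None, None]
col 190 [(269, 96), (270, 163), (271, 32)]
col 200 [(187, 34), (188, 47), (189, 63), (190, 62), (192, 27), (214, 38), (215, 62), (269, 100), (270, 170), (271, 38)]
col 340 [(190, 26), (191, 49), (192, 64), (193, 44), (194, 50), (195, 57), (196, 38), (197, 27), (215, 52), (216, 30), (243, 28), (244, 29), (259, 33), (260, 41), (261, 40), (262, 35), (269, 111), (270, 205), (271, 53)]
col 350 [(180, 35), (181, 52), (182, 47), (184, 38), (214, 50), (215, 85), (216, 47), (234, 27), (235, 36), (269, 119), (270, 200), (271, 42)]
front/back pred [[209.1892 215.416 ]
 [337.4454 215.134 ]
 [199.9607  33.4029]
 [272.3287  32.8533]
 [272.4306  53.0403]
 [344.7977  32.8658]]
col 240 []
col 270 [(35, 62)]
col 300 [(36, 31), (37, 43)]
```

Aligned within 1 mm: the rack front is seen at row 215 against 215.3 predicted, and the rails at 193/352 against 193/353. I descend, slowly from about 5 mm above contact.

```bash
python3 -m inch '[0.01,0,0.03,0,0,0, 0.009,0,0.09,0,0,0, 0.006,0,0.16,0,0,0, 0.002,0,0.24,0,0,0, -0.001,0,0.31,0,0,0, -0.004,0,0.37,0,0,0, -0.006,0,0.41,0,0,0, -0.008,0,0.44,0,0,0, -0.009,0,0.455,0,0,0, -0.009,0,0.455,0,0,0]'
python3 -m inch '[0,0,0.01,0,0,0, -0.001,0,0.02,0,0,0, -0.001,0,0.03,0,0,0, -0.002,0,0.038,0,0,0, -0.002,0,0.046,0,0,0, -0.003,0,0.054,0,0,0, -0.003,0,0.062,0,0,0, -0.003,0,0.07,0,0,0, -0.004,0,0.078,0,0,0, -0.004,0,0.086,0,0,0, -0.005,0,0.094,0,0,0, -0.005,0,0.102,0,0,0, -0.006,0,0.11,0,0,0, -0.006,0,0.12,0,0,0, -0.007,0,0.13,0,0,0, -0.007,0,0.14,0,0,0, -0.008,0,0.15,0,0,0, -0.009,0,0.17,0,0,0, -0.01,0,0.19,0,0,0, -0.011,0,0.21,0,0,0]'
python3 -m inch '[0,0,0,0,0,0, 0,0,0,0,0,0]' >/dev/null
python3 rk.py w12.png
```

```text
time: 21.9
position: [0.5819, 0.1841, 0.087]
tool_rot: [0.999, 0.02, 0.025, -0.001]
ft_force: [-0.2, -0.1, -5.6]
grip_width: 0.0234
grip_force: 60.0
time: 23.57
position: [0.5819, 0.1842, 0.0703]
tool_rot: [0.999, 0.02, 0.025, -0.001]
ft_force: [-2.9, 0.5, 1.1]
grip_width: 0.0236
grip_force: 60.0
23.7833 [0.5819 0.1841 0.0701] [[ 0.998   0.0402  0.0497]
 [ 0.0401 -0.9992  0.0036]
 [ 0.0498 -0.0016 -0.9988]] [-2.3587 -0.1407 -2.1868] [0.0393 0.5514 0.0399]
[(215, 0), (216, 0), (217, -2), (218, 1), (219, -1), (220, 0), (221, 0), (222, -2), (223, -7), (224, -12), (225, -12), (226, -10), (227, -3), (228, 2), (229, 1), (230, 0), (231, -1), (232, 17), (233, 16), (234, 1), (235, -1), (236, 0), (237, 0), (238, 0), (239, 0)]
[(215, 0), (216, -4), (217, -13), (218, -14), (219, -8), (220, -5), (221, -2), (222, 0), (223, 0), (224, 0), (225, -2), (226, 2), (227, 0), (228, 1), (229, -1), (230, 0), (231, -1), (232, 15), (233, 17), (234, 0), (235, 0), (236, -1), (237, -1), (238, 1), (239, 32)]
core [  13   36   76   78 4614] [270.9118 134.4358]
```

The weight has come off (Fz from -6.2 to -2.2 N), so the magnet rests on the rails. I draw the lifter straight back.

```bash
python3 -m inch '[-0.02,0,-0.001,0,0,0, -0.05,0,-0.0025,0,0,0, -0.09,0,-0.0045,0,0,0, -0.14,0,-0.007,0,0,0, -0.2,0,-0.01,0,0,0, -0.26,0,-0.013,0,0,0, -0.32,0,-0.016,0,0,0, -0.38,0,-0.019,0,0,0, -0.45,0,-0.0225,0,0,0, -0.52,0,-0.026,0,0,0, -0.59,0,-0.0295,0,0,0, -0.66,0,-0.033,0,0,0, -0.73,0,-0.0365,0,0,0, -0.8,0,-0.04,0,0,0, -0.87,0,-0.0435,0,0,0, -0.94,0,-0.047,0,0,0, -1,0,-0.05,0,0,0]'
python3 -m inch '[-0.1,0,-0.005,0,0,0, -0.2,0,-0.01,0,0,0, -0.3,0,-0.015,0,0,0, -0.4,0,-0.02,0,0,0, -0.5,0,-0.025,0,0,0, -0.6,0,-0.03,0,0,0, -0.7,0,-0.035,0,0,0, -0.8,0,-0.04,0,0,0, -0.88,0,-0.044,0,0,0, -0.9,0,-0.045,0,0,0, -0.9,0,-0.045,0,0,0]'
python3 - <<'E'
from h import *
np.set_printoptions(precision=4,suppress=True)
c=K("wrist");camera("wrist");d=cut_out("wrist","magnet");print([(x["conf"],x["bbox"]) for x in d])
for z in(.03,):
  print(fit("magnet",[.65,.188,0],[("wrist",c,d[0]["region"])],z=z))
o=get_obs();print(o["time"],o["position"],R.from_quat(o["tool_rot"]).as_matrix(),o["ft_force"],o["moment"])
E
```

```text
time: 25.2
position: [0.5012, 0.1809, 0.0705]
tool_rot: [0.999, 0.02, 0.025, -0.001]
ft_force: [0.5, -0.6, -1.6]
grip_width: 0.0237
grip_force: 60.0
time: 26.12
position: [0.4292, 0.178, 0.0705]
tool_rot: [0.999, 0.02, 0.025, -0.001]
ft_force: [-0.3, -0.3, -1.6]
grip_width: 0.0236
grip_force: 60.0
[]Traceback (most recent call last):
  File "<stdin>", line 5, in <module>
IndexError: list index out of range
```

```bash
python3 -m inch '[-0.001,0,0.03,0,0,0, -0.004,0,0.08,0,0,0, -0.006,0,0.12,0,0,0, -0.008,0,0.15,0,0,0, -0.009,0,0.17,0,0,0, -0.009,0,0.18,0,0,0, -0.01,0,0.19,0,0,0, -0.01,0,0.197,0,0,0, -0.01,0,0.2,0,0,0, -0.01,0,0.2,0,0,0, -0.01,0,0.2,0,0,0]'
python3 -m inch '[0,0,0,0,0,0, 0,0,0,0,0,0, 0,0,0,0,0,0, 0,0,0,0,0,0, 0,0,0,0,0,0, 0,0,0,0,0,0, 0,0,0,0,0,0, 0,0,0,0,0,0, 0,0,0,0,0,0, 0,0,0,0,0,0]' 80
```

```text
time: 27.13
position: [0.4302, 0.178, 0.0548]
tool_rot: [0.999, 0.02, 0.025, -0.001]
ft_force: [0.7, -1.6, 2.9]
grip_width: 0.0235
grip_force: 60.0
time: 27.97
position: [0.4299, 0.1781, 0.0544]
tool_rot: [0.999, 0.02, 0.025, -0.001]
ft_force: [0.3, -0.0, 0.2]
grip_width: 0.0777
grip_force: 0.0
```

Released. I raise the arm, then check the magnet, the lifter and the bystanders.

```bash
python3 -m inch '[0.02,0,-0.3,0,0,0, 0.04,0,-0.7,0,0,0, 0.05,0,-1,0,0,0, 0.05,0,-1,0,0,0]' >/dev/null
python3 -m inch '[0.02,0,-0.3,0,0,0, 0.04,0,-0.7,0,-0.015,0, 0.05,0,-1,0,-0.032,0, 0.05,0,-1,0,-0.032,0]' >/dev/null
python3 -m inch '[0.4,0,-0.1,0,0,0, 0.8,0,-0.3,0,0,0, 1,0,-0.4,0,0,0, 1,0,-0.4,0,0,0, 1,0,-0.4,0,0,0]'
cat > fin.py <<'E'
from h import *
np.set_printoptions(precision=4,suppress=True)
c=K("wrist");camera("wrist")
P=dict(magnet=([.65,.1885,0],.03),rack=([.65,.1885,.042],0),lifter=([.419,.1775,.04],0))
for t,(p,z) in P.items():
    ds=cut_out("wrist",t);print(t,[(round(x["conf"],2),np.round(x["bbox"])) for x in ds])
    if ds: print(fit(t,p,[("wrist",c,ds[0]["region"])],z))
    if t=="magnet" and ds:
        r=cv2.resize(ds[0]["region"].astype(np.float32),None,fx=S,fy=S)>.5
        for zz in(.015,.025,.03,.035): print(zz,fit(t,p,[("wrist",c,ds[0]["region"])],zz)[1])
for n in("top","scene"):
    c=K(n);camera(n)
    for t in "magnet lifter coil nails alnico switch weight".split():
        print(n,t,[(round(x["conf"],2),np.round(x["bbox"],1).tolist()) for x in cut_out(n,t)[:2]])
print(get_obs()["time"],get_obs()["position"])
E
python3 fin.py
```

```text
time: 29.05
position: [0.5096, 0.1808, 0.2453]
tool_rot: [1.0, 0.02, -0.001, -0.001]
ft_force: [-0.6, -0.3, 0.1]
grip_width: 0.0802
grip_force: 0.0
magnet [(0.93, array([217.,   1., 326.,  94.]))]
(array([0.6509, 0.1884, 0.0594]), np.float64(0.989376))
0.015 0.9603444719471947
0.025 0.9883097466037687
0.03 0.989376
0.035 0.9766269535444909
rack [(0.95, array([212.,   2., 334., 108.])), (0.9, array([418., 263., 512., 300.]))]
(array([0.6491, 0.1884, 0.0362]), np.float64(0.32770108435308976))
lifter [(0.6, array([256., 150., 299., 302.]))]
(array([0.4196, 0.1774, 0.0389]), np.float64(0.9245808623724643))
top magnet [(0.78, [205.6, 157.6, 227.1, 187.4])]
top lifter [(0.84, [207.4, 210.7, 227.6, 263.0])]
top coil [(0.78, [267.9, 126.2, 288.7, 156.9]), (0.63, [415.3, 211.5, 457.3, 222.1])]
top nails [(0.9, [415.4, 211.9, 455.2, 221.3])]
top alnico [(0.64, [415.9, 172.2, 425.7, 182.4])]
top switch [(0.95, [107.9, 157.4, 129.8, 190.6]), (0.28, [207.0, 211.9, 225.8, 263.6])]
top weight []
scene magnet [(0.58, [335.9, 186.0, 372.3, 213.6])]
scene lifter [(0.69, [272.8, 161.9, 327.7, 199.7])]
scene coil [(0.72, [328.9, 228.8, 355.5, 265.4])]
scene nails [(0.74, [117.2, 300.9, 163.2, 340.7])]
scene alnico [(0.61, [181.2, 316.2, 193.6, 343.2])]
scene switch [(0.71, [375.4, 151.2, 414.8, 181.7])]
scene weight [(0.57, [325.2, 135.4, 339.9, 159.6])]
30.05 [0.5098 0.181  0.2466]
```

The magnet is at (0.651, 0.188) at rail height, within about 1 mm of the rack centre. The lifter lies flat at (0.42, 0.177), and the bystanders have not moved.

```bash
python3 -c "
from rig import *
print(hand_in())"
```

```text
the job is handed in; nothing more can be done
None
```

The job is handed in at about 30 s: the magnet lies level on the rack's rails within about 1 mm of centre, the lifter is flat on the bare worktop about 5 cm clear of the rack, and nothing else moved; the load hung about 3° nose-down just after lifting until I corrected it.

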